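Index the slide carrier to the green reader

TASK

Push the blue slide carrier along its rail until it clicks into the station in front of the reader with the green cap, without running on past that station. Then press the red key on the white counter box well down to log the tray, and let it go. Leave the other things on the bench where they are.

Things in the scene. Friction and masses are not known exactly. Their poses are not given: they have to be found in the camera images.
- rail: Fixed aluminium rail, 110 mm wide (x), 350 mm long (y -145 to +205), runners 34 mm high. Origin on the bench, on its centre line. Carrier runs from its +y (loading) end to -y. Station 1 at y = +50, station 2 at y = -20 mm (black marks). Each is a detent: a sprung ball climbs a cross bar (5 to 10 N, from 17 mm before) and drops in, 1.5 mm play; an equal bar follows.
- carrier (a joint): Carrier travel in m: 0 at the loading end, growing towards the rail's -y, at most 0.21. Carrier middle at rail y = 0.13 - value: station 1 at 0.08, station 2 at 0.15. Starts at 0 to 0.05, before station 1. Slides with 1.5 N of friction and cannot leave the rail.
- carrier_mid (a point): Middle of the carrier's deck, on its upper face, 48 mm above the bench. The carrier is a blue plate 90 mm (rail x) by 110 mm (rail y) by 12 mm thick holding three glass slides.
- push_plate (a point): Middle of the rear face (towards rail +y) of the orange push plate, 72 mm above the bench; axes as the rail's. The plate stands across the carrier's trailing end: 70 mm wide (x), 8 mm thick (y), from the deck (48 mm) up to 93 mm above the bench. Behind it there is only the 34 mm high rail: room for closed fingers.
- reader_green: Fixed white reader 50 x 50 x 108 mm with a GREEN cap, black lens facing the rail; 110 mm from the rail's centre line on its +x side, beside station 1 or station 2 (varies). Origin at the centre of its underside, axes as the rail's, level in y with its station. It marks the station wanted.
- reader_grey: The same reader with a GREY cap, at the other station. Not wanted.
- counter: Fixed white counter box 120 x 150 x 45 mm; origin at the centre of its underside. Its red key is on its top, 33 mm towards its -x from the centre.
- key_top (a point): Centre of the top of the red round key, 32 mm across, on the counter box.
- key (a joint): How far the red key is pressed, in m: 0 up, 0.006 fully down. It springs back; fully down takes 4 N.
- oil_bottle: Amber bottle, 56 mm across, 120 mm tall, loose bystander; origin at the centre of its underside.
- jar: Clear jar with red lid, 66 mm across, 85 mm tall, loose bystander; origin at the centre of its underside.
- slide_box: Blue slide box with white lid, 100 x 180 x 40 mm, loose bystander; origin at the centre of its underside.
- dish: Shallow closed dish with pink filling, 90 mm across, 14 mm tall, loose bystander; origin at the centre of its underside.
- mouse: Black computer mouse, 110 x 60 x 34 mm, loose bystander; origin on its underside.

How it is judged:
By the outcome, as a careful person would: the job done as asked, in the order asked, and still so for the second after the job is handed in, with the robot touching nothing.
It also fails if it takes over 48 s, if anything falls off the work surface, if the arm or the gripper's body presses on something with over 40 N, if the wrist force passes 120 N, or if a joint passes its speed limit or range.

ROBOT

A 6-joint arm with a two-finger parallel gripper is mounted at the origin on the work surface. World frame = base frame: x ahead of the robot, y to its left, z up, the work surface at z = 0. Lengths are in m, angles in rad, forces in N, time in s.
With the tool pointing down it reaches from about 0.275 to 0.975 m from the base axis. Payload 8.4 kg.
Tool frame: the origin (TCP) lies at the centre of the arm's flange, where the gripper is bolted on; the fingertips stand 190 mm ahead of it and the grasp point (between the pads) lies 171 mm ahead of it; z points along the fingers, y is the line along which they close (so a half turn about z gives the same grasp; the last joint's range is limited). The gripper opens to 92 mm and grips with 3 to 60 N. Pads are 20 mm wide; open, the fingers measure 128 mm over their backs; the gripper's body (75 mm by 189 mm) begins 69 mm behind the grasp point.
Start: joints at [-1.155, 0.353, 1.633, -0, 1.155, -0.002], TCP at [0.254, -0.571, 0.405] pointing down, gripper open.
Joint ranges: [-2.63, 2.63], [-0.92, 2.1], [0.06, 2.66], [-1.3, 4.44], [0, 2.69], [-3.02, 3.02]. Speed limits (rad/s): [2.22, 2.22, 2.79, 3.14, 3.14, 3.14].

INTERFACE

Orientations are given as a unit quaternion [x, y, z, w].
In Python, from workcell import ctrl gives the robot as it stands. The module is installed in compiled form; this text tells all that it offers.
- The arm moves only by the tool carry_out, never from a script. Its argument "series" is a list of rows, each a list of 5 numbers: the closure in counts, from 0 (fully open) to 255 (shut), then the shift along the tool's x, y, z in m, then the turn about the tool's z in degrees. A call has 1 to 20 rows; each row is the pose to reach, as a shift and turn from the pose commanded when the call began, along the tool's axes at that moment; what a row does not reach only later rows make up. A row lasts 1/10 s, in which the tool goes at most 50 mm and 8.59 degrees, less where a joint would pass 70% of its speed; a pose out of reach is approached as far as the arm can. A call with a gripper value outside its range is refused whole. The fingers move at their own pace and stop on an object; the grip force is fixed at half the most. Time passes only in rows, so rows that repeat a pose let the fingers close. It gives the time, the measured TCP pose, the force, the opening and the grip force at its end, in the units of the state.
- ctrl.sense(): the state, without advancing time (a new reading comes with each control period).
- ctrl.camera(name): name is "scene" or "top" or "wrist"; returns (picture, depth): 400x640x3 uint8, red, green, blue; 400x640 float32, m along the optical axis (not along the pixel's ray), 0 where there is no reading.
- ctrl.camera_model(name): a dict with "fx", "fy", "cx", "cy" (pixels), "R" (3x3) and "t" (3): a world point X has camera coordinates R X + t; the wrist camera has in their place "hand_eye" (4x4, takes a point from camera to tool coordinates, whose origin is the TCP and whose axes are the flange's). Camera axes: x right, y down, z forward; pixel columns grow to the right and rows downward; lengths in m; the calibration is good to about 2 mm. The wrist camera is an equidistant fisheye: a pixel r from the principal point sees the ray r / f radians off the axis. A picture is of the moment at which its call begins: read the wrist's pose just before it. camera_model takes no time and is no camera call.
- ctrl.hand_in(): hands the job in; it is judged then, once.
The state is a dict: "clock": time; "joint_positions": joint angles; "qvel": joint speeds; "joint_torque": joint torques, N m; "position": TCP position; "tool_rot": TCP orientation; "force": force on the tool from outside, world axes, zero at the start; "moment": the same for the moment, N m; "opening": opening from 0.0 (shut) to 1.0 (fully open); "grasp_force": force on a finger pad.
Only numpy, scipy, OpenCV 4.12 (cv2) and the standard library are available. Lean on these libraries where they do the work, as an engineer would, in place of code of your own. Each camera call takes 0.05 s, during which the arm holds its last target. There are 200 camera calls.

## Working session

There is one attempt and no reset: what is moved stays moved. The work goes in short steps, Python scripts to look and compute and a tool call to move; the robot and the scene stay as the last step left them, time stands still between calls to the robot, and variables do not carry over. Pictures are saved under pics/ and viewed, at most 10 in all, crops included, and the job is handed in when it is done.

Besides the shell and the picture viewer there is one more tool, called after "Request:" by a JSON object that holds its "method" and its "body", one argument or row to a line. carry_out: Moves the arm, as the interface text tells. Its arguments: {"type":"object","properties":{"series":{"type":"array"}},"required":["series"]}

```bash
mkdir -p pics
cat > h.py <<'E'
import numpy as np, cv2
from workcell import ctrl
def grab(n,f=None):
    p,d=ctrl.camera(n)
    np.savez(n+'.npz',p=p,d=d)
    if f: cv2.imwrite('pics/'+f,p[:,:,::-1])
    return p,d
def world(n,d):
    m=ctrl.camera_model(n); v,u=np.mgrid[0:400,0:640]
    P=np.stack([(u-m['cx'])/m['fx']*d,(v-m['cy'])/m['fy']*d,d],-1)
    return (P-np.array(m['t']))@np.array(m['R'])
E
python3 - <<'E'
from h import *
grab('top','top1.png');grab('scene','scene1.png')
s=ctrl.sense();print(s)
m=ctrl.camera_model('top');print(m)
E
```

```text
{'clock': 0.1, 'joint_positions': array([-1.15541545e+00,  3.53574384e-01,  1.63403603e+00,  2.37142550e-05,
        1.15522970e+00, -2.40390047e-03]), 'qvel': array([-0.00120157, -0.00242223, -0.00176573, -0.00045718,  0.00016042,
       -0.00031738]), 'joint_torque': array([ 1.58977768e-03, -5.94900227e+01, -3.34930229e+01,  7.00711738e-02,
        1.83435471e-02, -1.11072214e-05]), 'position': array([ 0.25350312, -0.57105396,  0.4040516 ]), 'tool_rot': array([ 9.78262011e-01,  2.07371763e-01, -1.17264291e-04, -6.12699152e-04]), 'force': array([ 0.33220399, -0.11695602, -0.14740543]), 'moment': array([-0.01218659, -0.04704624, -0.05792749]), 'grasp_force': 0.0, 'opening': 1.0005301086629697}
{'fx': 501.3035729840745, 'fy': 501.3035729840745, 'cx': 316.989319139064, 'cy': 196.10605906482922, 'R': array([[-0.00815223, -0.99986825, -0.01403678],
       [-0.99267838,  0.00978373, -0.12039066],
       [ 0.12051213,  0.01295256, -0.99262735]]), 't': array([-0.01648496,  0.56181497,  1.91772316])}
```

View pics/top1.png

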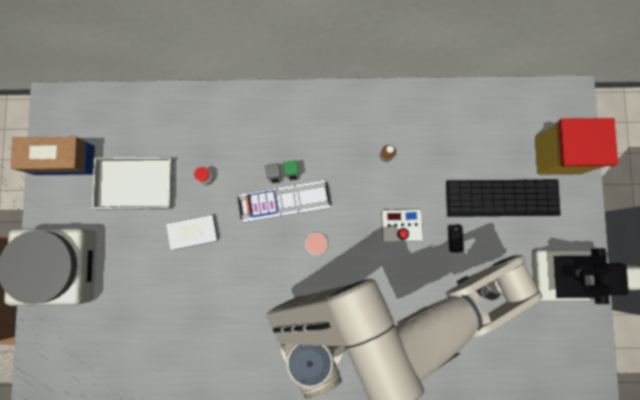

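View pics/scene1.png

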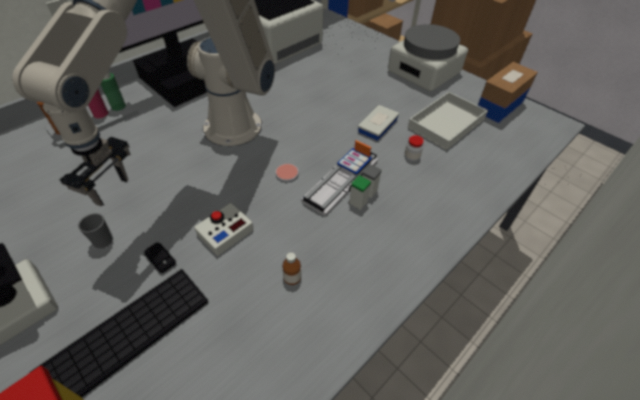

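Top view: rail runs from (240,207) to (330,193). The carrier is at the left with its orange plate at (243,206). The grey reader is at (274,171), the green one at (291,169), further along, so station 2. The counter is at (402,224) with its red key at (403,234).

Run:
```python
from h import *
z=np.load('top.npz');p,d=z['p'],z['d'];W=world('top',d)
cv2.imwrite('pics/crop1.png',cv2.resize(p[140:260,160:440,::-1],None,fx=2.85,fy=2.85,interpolation=cv2.INTER_CUBIC))
hsv=cv2.cvtColor(p,cv2.COLOR_RGB2HSV);H,S,V=[hsv[...,i].astype(int) for i in range(3)]
v,u=np.mgrid[0:400,0:640]
def rep(n,m):
    q=W[m];print(n,m.sum(),'mean',q.mean(0).round(4),'med',np.median(q,0).round(4),'min',q.min(0).round(3),'max',q.max(0).round(3))
roi=lambda a,b,c,e:(u>=a)&(u<=b)&(v>=c)&(v<=e)
rep('green',roi(275,310,150,190)&(H>45)&(H<85)&(S>100)&(W[...,2]>.1))
rep('grey',roi(262,283,155,185)&(W[...,2]>.1))
rep('key',roi(390,415,222,245)&((H<10)|(H>170))&(S>130)&(W[...,2]>.046))
rep('orange',roi(230,252,185,225)&(H>3)&(H<20)&(S>120)&(W[...,2]>.075))
rep('counter',roi(375,430,200,250)&(W[...,2]>.035)&(W[...,2]<.055))
rep('dish',roi(295,335,225,262)&(S>50)&((H<12)|(H>165)))
for n,m in (('rail',roi(230,340,175,225)&(W[...,2]>.018)&(W[...,2]<.12)),('deck',roi(230,290,185,225)&(W[...,2]>.042)&(W[...,2]<.056)),('counter',roi(375,430,200,250)&(W[...,2]>.035)&(W[...,2]<.055))):
    r=cv2.minAreaRect(W[m][:,:2].astype(np.float32)*1000);print(n,r)
print('table',np.median(W[roi(350,370,150,190)],0))
```

```text
green 155 mean [0.6616 0.0768 0.1081] med [0.6612 0.0781 0.1078] min [0.636 0.052 0.1  ] max [0.688 0.101 0.118]
grey 182 mean [0.6459 0.1432 0.139 ] med [0.6506 0.1465 0.1081] min [ 0.326 -0.047  0.1  ] max [0.678 0.173 1.971]
key 68 mean [ 0.4125 -0.3462  0.0634] med [ 0.4136 -0.3459  0.0644] min [ 0.395 -0.364  0.049] max [ 0.43  -0.331  0.078]
orange 19 mean [0.5279 0.2423 0.0876] med [0.5288 0.2426 0.0894] min [0.497 0.238 0.076] max [0.555 0.247 0.096]
counter 1080 mean [ 0.4462 -0.3441  0.0446] med [ 0.4485 -0.3433  0.0443] min [ 0.384 -0.42   0.035] max [ 0.504 -0.269  0.055]
dish 343 mean [ 0.3798 -0.016   0.0196] med [ 0.3803 -0.016   0.0138] min [ 0.326 -0.055  0.   ] max [0.419 0.023 1.971]
rail ((555.6143188476562, 112.34839630126953), (361.267578125, 177.793701171875), 89.55009460449219)
deck ((534.77294921875, 179.78240966796875), (91.08421325683594, 207.86236572265625), 8.67120361328125)
counter ((444.1427001953125, -344.946533203125), (150.92721557617188, 119.81228637695312), 89.6793441772461)
table [ 6.68678996e-01 -1.92874769e-01 -6.36745701e-04]
```

View pics/crop1.png

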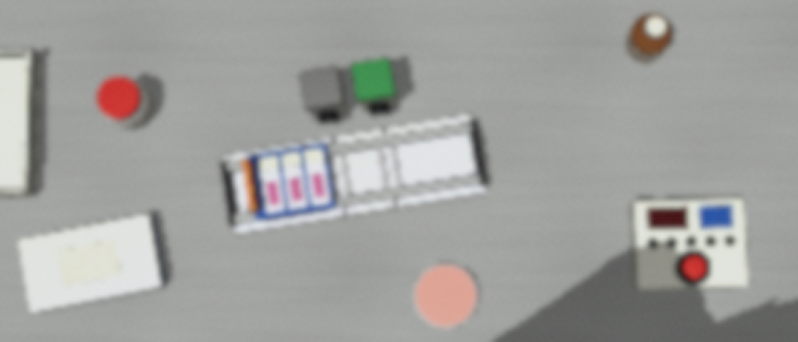

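Rail yaw is about 8.7° (from the reader pair and deck), with its origin near (0.550, 0.080). The orange plate's middle is at rail y≈0.164, so the carrier value is about 0.017. The wanted station is 2. Next I move above the spot behind the plate, with the fingers closed and their sides facing it.

Request:
{"method": "carry_out", "body": {
  "series": [
    [255, 0.03, -0.034, 0, -5],
    [255, 0.06, -0.068, 0, -10],
    [255, 0.09, -0.102, 0, -15],
    [255, 0.12, -0.136, 0, -20],
    [255, 0.15, -0.17, 0, -25],
    [255, 0.18, -0.205, 0, -30],
    [255, 0.21, -0.24, 0, -34],
    [255, 0.24, -0.274, 0, -38],
    [255, 0.27, -0.308, 0, -42],
    [255, 0.3, -0.342, 0, -46],
    [255, 0.33, -0.376, 0, -50],
    [255, 0.36, -0.41, 0, -54],
    [255, 0.39, -0.444, 0, -58],
    [255, 0.42, -0.48, 0, -62],
    [255, 0.45, -0.515, 0, -66],
    [255, 0.48, -0.55, 0, -70],
    [255, 0.51, -0.585, 0, -73],
    [255, 0.54, -0.62, 0, -74.7],
    [255, 0.57, -0.65, 0, -74.7],
    [255, 0.589, -0.676, 0, -74.7]
  ]
}}

```text
clock: 2.1
position: [0.5182, 0.288, 0.4043]
tool_rot: [0.651, 0.759, 0.0, -0.0]
force: [0.0, -0.4, 0.5]
opening: 0.005
grasp_force: 0.0
```

Run:
```python
from h import *
from scipy.spatial.transform import Rotation as Ro
s=ctrl.sense();p,d=grab('wrist','wrist1.png')
m=ctrl.camera_model('wrist');print({k:v for k,v in m.items()})
R=Ro.from_quat(s['tool_rot']);print(s['clock'],s['position'],R.as_matrix().round(3),s['force'],s['opening'])
np.savez('w1.npz',p=p,d=d,pos=s['position'],q=s['tool_rot'])
```

```text
{'fx': 309.70691628693146, 'fy': 309.70691628693146, 'cx': 320.44124773063743, 'cy': 202.9666908334095, 'hand_eye': array([[-6.80000825e-04, -9.58894413e-01, -2.83762299e-01,
         7.95325361e-02],
       [ 9.99999698e-01, -7.59157625e-04,  1.68984344e-04,
         8.05597111e-04],
       [-3.77458456e-04, -2.83762098e-01,  9.58894639e-01,
         2.00920861e-02],
       [ 0.00000000e+00,  0.00000000e+00,  0.00000000e+00,
         1.00000000e+00]])}
2.1 [0.51820364 0.28803775 0.40428523] [[-0.151  0.989  0.   ]
 [ 0.989  0.151  0.   ]
 [ 0.     0.    -1.   ]] [ 0.00794458 -0.36533528  0.46306366] 0.0051345762229663035
```

View pics/wrist1.png

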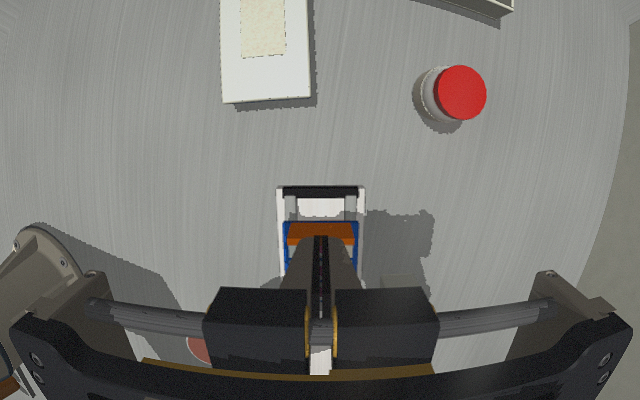

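Wrist view: the rail's loading end is the black bar at (320,190), and the orange plate's rear face is at (320,230). The fingers come down over the middle.

```bash
cat >> h.py <<'E'
from scipy.spatial.transform import Rotation as Ro
def wworld(d,pos,q):
    m=ctrl.camera_model('wrist'); v,u=np.mgrid[0:400,0:640]
    a,b=u-m['cx'],v-m['cy'];r=np.hypot(a,b);t=r/m['fx']
    k=np.tan(t)/np.maximum(r,1e-9)
    P=np.stack([a*k*d,b*k*d,d],-1);E=m['hand_eye']
    return (P@E[:3,:3].T+E[:3,3])@Ro.from_quat(q).as_matrix().T+pos
def rail(W,t=np.radians(8.7),o=(0.5499,0.080)):
    x=W[...,0]-o[0];y=W[...,1]-o[1]
    return np.stack([x*np.cos(t)+y*np.sin(t),-x*np.sin(t)+y*np.cos(t),W[...,2]],-1)
E
python3 - <<'E'
from h import *
z=np.load('w1.npz');p=z['p'];W=wworld(z['d'],z['pos'],z['q']);L=rail(W)
hsv=cv2.cvtColor(p,cv2.COLOR_RGB2HSV);H,S,V=[hsv[...,i].astype(int) for i in range(3)]
v,u=np.mgrid[0:400,0:640]
m=(u>270)&(u<370)&(v>210)&(v<260)&(H>3)&(H<22)&(S>150)
for lo,hi in((.05,.09),(.09,.1)):
    k=m&(L[...,2]>lo)&(L[...,2]<hi);q=L[k];print(k.sum(),np.percentile(q,[3,50,97],axis=0).round(4).tolist())
k=(u>270)&(u<375)&(v>175)&(v<225)&(L[...,2]>.028)&(L[...,2]<.04);q=L[k]
print('rail',k.sum(),q.min(0),q.max(0))
for vv in (186,190,195): 
    print(L[vv,320])
# top cam again: carrier edges, plate unobstructed from start
z=np.load('top.npz');L=rail(world('top',z['d']))
q=L[170:230,225:345].reshape(-1,3)
k=(abs(q[:,0])<.07)&(q[:,2]>.027)&(q[:,2]<.04);print('rail top',np.percentile(q[k],[1,50,99],axis=0).round(4).tolist())
k=(abs(q[:,0])<.07)&(q[:,2]>.043)&(q[:,2]<.055);print('deck top',np.percentile(q[k],[1,50,99],axis=0).round(4).tolist())
E
```

```text
767 [[-0.0313, 0.1655, 0.0515], [0.0005, 0.1663, 0.0706], [0.0327, 0.1672, 0.0876]]
193 [[-0.0333, 0.1597, 0.0905], [-0.0189, 0.1643, 0.0925], [0.0342, 0.1671, 0.0941]]
rail 1421 [-0.04444733  0.16508365  0.0283792 ] [0.04576353 0.2046593  0.03999582]
[0.00053139 0.20480789 0.02500136]
[0.0005361  0.20205927 0.03364142]
[0.00052835 0.19581193 0.03286965]
rail top [[-0.0503, -0.1451, 0.0271], [-0.0024, -0.0105, 0.0326], [0.0498, 0.208, 0.0398]]
deck top [[-0.0444, -0.0816, 0.0433], [-0.0022, 0.1143, 0.0492], [0.0442, 0.1688, 0.0549]]
```

Request:
{"method": "carry_out", "body": {
  "series": [
    [255, 0, 0, 0.03, 0],
    [255, 0, 0, 0.06, 0],
    [255, 0, 0, 0.09, 0],
    [255, 0, 0, 0.12, 0],
    [255, 0, 0, 0.14, 0],
    [255, 0, 0, 0.149, 0],
    [255, -0.015, 0, 0.149, 0],
    [255, -0.025, 0, 0.149, 0],
    [255, -0.03, 0, 0.149, 0],
    [255, -0.033, 0, 0.149, 0],
    [255, -0.036, 0, 0.149, 0],
    [255, -0.039, 0, 0.149, 0],
    [255, -0.042, 0, 0.149, 0],
    [255, -0.045, 0, 0.149, 0],
    [255, -0.048, 0, 0.149, 0],
    [255, -0.05, 0, 0.149, 0]
  ]
}}

```text
clock: 3.75
position: [0.5252, 0.236, 0.2557]
tool_rot: [0.652, 0.758, 0.0, 0.0]
force: [1.0, 1.4, 1.2]
opening: 0.005
grasp_force: 0.8
```

```bash
cat > chk.py <<'E'
from h import *
s=ctrl.sense();pos=s['position'];print(s['clock'],'tcp rail',rail(pos).round(4),'F',s['force'].round(2))
p,d=grab('wrist');W=wworld(d,pos,s['tool_rot']);L=rail(W)
hsv=cv2.cvtColor(p,cv2.COLOR_RGB2HSV);H,S=hsv[...,0].astype(int),hsv[...,1].astype(int)
k=(abs(L[...,0])<.04)&(L[...,2]>.055)&(L[...,2]<.088)&(H>3)&(H<22)&(S>150)
if k.sum(): print('face w',k.sum(),np.percentile(L[k],[3,50,97],axis=0).round(4).tolist())
p,d=grab('top');L=rail(world('top',d))
hsv=cv2.cvtColor(p,cv2.COLOR_RGB2HSV);H,S=hsv[...,0].astype(int),hsv[...,1].astype(int)
k=(abs(L[...,0])<.043)&(abs(L[...,1])<.2)&(L[...,2]>.04)&(L[...,2]<.056)
if k.sum(): print('deck t',k.sum(),np.percentile(L[k],[2,50,98],axis=0).round(4).tolist())
E
python3 chk.py
```

```text
3.75 tcp rail [-0.0008  0.1579  0.2557] F [1.01 1.42 1.21]
face w 1142 [[-0.0329, 0.1464, 0.0561], [0.0211, 0.1471, 0.0729], [0.034, 0.1478, 0.0871]]
deck t 464 [[-0.041, -0.1227, 0.0403], [0.0012, 0.0792, 0.0487], [0.0412, 0.1271, 0.0555]]
```

Request:
{"method": "carry_out", "body": {
  "series": [
    [255, -0.004, 0, 0, 0],
    [255, -0.008, 0, 0, 0],
    [255, -0.012, 0, 0, 0],
    [255, -0.016, 0, 0, 0],
    [255, -0.02, 0, 0, 0],
    [255, -0.024, 0, 0, 0],
    [255, -0.028, 0, 0, 0],
    [255, -0.032, 0, 0, 0],
    [255, -0.036, 0, 0, 0],
    [255, -0.04, 0, 0, 0],
    [255, -0.044, 0, 0, 0],
    [255, -0.048, 0, 0, 0],
    [255, -0.052, 0, 0, 0],
    [255, -0.056, 0, 0, 0],
    [255, -0.06, 0, 0, 0],
    [255, -0.064, 0, 0, 0],
    [255, -0.068, 0, 0, 0],
    [255, -0.072, 0, 0, 0],
    [255, -0.076, 0, 0, 0],
    [255, -0.08, 0, 0, 0]
  ]
}}

```text
clock: 5.85
position: [0.5373, 0.1567, 0.2557]
tool_rot: [0.652, 0.758, 0.0, 0.0]
force: [0.2, 1.3, 0.1]
opening: 0.004
grasp_force: 0.9
```

```bash
python3 chk.py
```

```text
5.85 tcp rail [-0.0009  0.0777  0.2557] F [0.25 1.25 0.13]
face w 1136 [[-0.0325, 0.0662, 0.0559], [0.0214, 0.067, 0.0728], [0.0341, 0.0677, 0.087]]
deck t 397 [[-0.0415, -0.0958, 0.0406], [0.0001, -0.003, 0.0492], [0.0407, 0.0351, 0.0557]]
```

Request:
{"method": "carry_out", "body": {
  "series": [
    [255, -0.003, 0, 0, 0],
    [255, -0.006, 0, 0, 0],
    [255, -0.009, 0, 0, 0],
    [255, -0.012, 0, 0, 0],
    [255, -0.015, 0, 0, 0],
    [255, -0.017, 0, 0, 0],
    [255, -0.019, 0, 0, 0],
    [255, -0.021, 0, 0, 0],
    [255, -0.022, 0, 0, 0],
    [255, -0.023, 0, 0, 0],
    [255, -0.024, 0, 0, 0],
    [255, -0.025, 0, 0, 0],
    [255, -0.026, 0, 0, 0],
    [255, -0.027, 0, 0, 0],
    [255, -0.028, 0, 0, 0],
    [255, -0.028, 0, 0, 0]
  ]
}}

```text
clock: 7.55
position: [0.5414, 0.129, 0.2556]
tool_rot: [0.652, 0.758, -0.0, 0.0]
force: [-0.2, -0.3, 0.5]
opening: 0.003
grasp_force: 0.1
```

```bash
python3 chk.py
```

```text
7.55 tcp rail [-0.001   0.0498  0.2556] F [-0.2  -0.3   0.46]
face w 1143 [[-0.0325, 0.0381, 0.0558], [0.0219, 0.0388, 0.0725], [0.0344, 0.0396, 0.0871]]
deck t 362 [[-0.0407, -0.1065, 0.0407], [-0.0001, -0.0323, 0.0486], [0.0419, 0.0045, 0.0555]]
```

Request:
{"method": "carry_out", "body": {
  "series": [
    [255, -0.001, 0, 0, 0],
    [255, -0.001, 0, 0, 0]
  ]
}}

```text
clock: 7.85
position: [0.5414, 0.1282, 0.2555]
tool_rot: [0.652, 0.758, -0.0, -0.0]
force: [-0.5, 0.9, 0.2]
opening: 0.007
grasp_force: 0.1
```

Request:
{"method": "carry_out", "body": {
  "series": [
    [255, -0.001, 0, 0, 0],
    [255, -0.001, 0, 0, 0]
  ]
}}

```text
clock: 8.05
position: [0.5417, 0.1273, 0.2556]
tool_rot: [0.652, 0.758, -0.0, 0.0]
force: [-0.2, 0.7, 0.3]
opening: 0.006
grasp_force: 0.0
```

```bash
python3 chk.py
```

```text
8.05 tcp rail [-0.001   0.048   0.2556] F [-0.19  0.7   0.33]
face w 1139 [[-0.0324, 0.0361, 0.0558], [0.0221, 0.0369, 0.0726], [0.0344, 0.0377, 0.0871]]
deck t 375 [[-0.0413, -0.0956, 0.0409], [0.0004, -0.0321, 0.0487], [0.0408, 0.004, 0.0554]]
```

Request:
{"method": "carry_out", "body": {
  "series": [
    [255, -0.001, 0, 0, 0],
    [255, -0.001, 0, 0, 0]
  ]
}}

```text
clock: 8.35
position: [0.5419, 0.1263, 0.2557]
tool_rot: [0.652, 0.758, -0.0, 0.0]
force: [-0.3, -0.2, -0.8]
opening: 0.008
grasp_force: 0.0
```

```bash
python3 chk.py
```

```text
8.35 tcp rail [-0.0009  0.047   0.2557] F [-0.33 -0.18 -0.81]
face w 1143 [[-0.0323, 0.0354, 0.0562], [0.0219, 0.0361, 0.0728], [0.0344, 0.0368, 0.0872]]
deck t 370 [[-0.0414, -0.1169, 0.0403], [-0.0004, -0.0345, 0.0482], [0.0419, 0.0018, 0.0553]]
```

Request:
{"method": "carry_out", "body": {
  "series": [
    [255, -0.001, 0, 0, 0],
    [255, -0.001, 0, 0, 0],
    [255, -0.001, 0, 0, 0]
  ]
}}

```text
clock: 8.75
position: [0.542, 0.1254, 0.2557]
tool_rot: [0.652, 0.758, -0.0, 0.0]
force: [0.2, 0.2, -0.8]
opening: 0.005
grasp_force: 0.0
```

```bash
python3 chk.py
```

```text
8.75 tcp rail [-0.001   0.0461  0.2557] F [ 0.17  0.21 -0.76]
face w 1140 [[-0.0323, 0.0343, 0.0561], [0.0221, 0.035, 0.0726], [0.0345, 0.0357, 0.0871]]
deck t 369 [[-0.0415, -0.1019, 0.0406], [-0.0012, -0.0347, 0.0484], [0.0407, 0.0015, 0.0554]]
```

Request:
{"method": "carry_out", "body": {
  "series": [
    [255, -0.001, 0, 0, 0],
    [255, -0.001, 0, 0, 0],
    [255, -0.001, 0, 0, 0]
  ]
}}

```text
clock: 9.15
position: [0.5421, 0.1244, 0.2557]
tool_rot: [0.652, 0.758, -0.0, 0.0]
force: [0.6, -0.2, -0.1]
opening: 0.002
grasp_force: 0.0
```

```bash
python3 chk.py
```

```text
9.15 tcp rail [-0.001   0.045   0.2557] F [ 0.56 -0.19 -0.09]
face w 1134 [[-0.0323, 0.0334, 0.0558], [0.0221, 0.0341, 0.0729], [0.0344, 0.0349, 0.0872]]
deck t 378 [[-0.0415, -0.1331, 0.0407], [-0.0015, -0.0384, 0.048], [0.0413, -0.0005, 0.0553]]
```

Request:
{"method": "carry_out", "body": {
  "series": [
    [255, 0.004, 0, 0, 0],
    [255, 0.01, 0, 0, 0],
    [255, 0.01, 0, 0, 0]
  ]
}}

```text
clock: 9.55
position: [0.5405, 0.1351, 0.2557]
tool_rot: [0.652, 0.759, 0.0, -0.0]
force: [0.5, -0.1, -1.1]
opening: 0.001
grasp_force: 0.0
```

```bash
python3 chk.py
python3 - <<'E'
from h import *
p=np.load('wrist.npz')['p'];cv2.imwrite('pics/w2.png',p[:,:,::-1])
E
```

```text
9.55 tcp rail [-0.0009  0.0559  0.2557] F [ 0.46 -0.08 -1.09]
face w 471 [[-0.0327, 0.0333, 0.0557], [0.0258, 0.0341, 0.0651], [0.0347, 0.0348, 0.0746]]
deck t 426 [[-0.041, -0.1172, 0.0407], [0.0007, -0.0298, 0.0486], [0.0406, 0.012, 0.0554]]
```

View pics/w2.png

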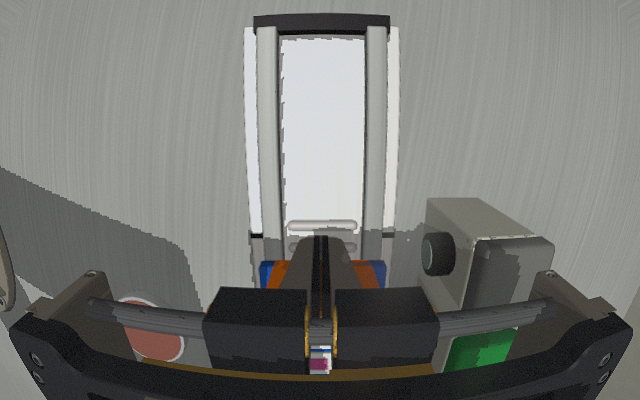

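The carrier stays at face y≈0.034. The view shows the station 1 black marks at about (250,235) and (392,235), with cross bars at v≈225 and 245 in the rail. I can calibrate against these.

Run:
```python
from h import *
z=np.load('wrist.npz');s=ctrl.sense();L=rail(wworld(z['d'],s['position'],s['tool_rot']))
g=z['p'].astype(int).sum(2)//3
print('end',[L[v,320].round(4).tolist() for v in (18,24,30)])
for u in (252,255,322,388,393,396):
    print(u,[(v,g[v,u],*(L[v,u,1:]*1000).round(1)) for v in range(214,262,2)])
```

```text
end [[-0.0003, 0.1996, 0.0335], [-0.0003, 0.1955, 0.0327], [-0.0003, 0.1925, 0.0285]]
252 [(214, np.int64(220), np.float64(62.7), np.float64(20.0)), (216, np.int64(221), np.float64(61.2), np.float64(20.3)), (218, np.int64(220), np.float64(59.8), np.float64(21.0)), (220, np.int64(221), np.float64(57.9), np.float64(20.0)), (222, np.int64(220), np.float64(56.1), np.float64(19.5)), (224, np.int64(221), np.float64(54.3), np.float64(19.0)), (226, np.int64(220), np.float64(52.9), np.float64(19.6)), (228, np.int64(218), np.float64(51.5), np.float64(20.1)), (230, np.int64(209), np.float64(49.8), np.float64(19.9)), (232, np.int64(137), np.float64(48.3), np.float64(20.4)), (234, np.int64(19), np.float64(46.9), np.float64(21.0)), (236, np.int64(27), np.float64(45.7), np.float64(22.0)), (238, np.int64(101), np.float64(43.1), np.float64(19.7)), (240, np.int64(124), np.float64(40.8), np.float64(18.3)), (242, np.int64(121), np.float64(39.4), np.float64(19.1)), (244, np.int64(108), np.float64(38.4), np.float64(20.5)), (246, np.int64(101), np.float64(35.5), np.float64(18.0)), (248, np.int64(91), np.fl
[... 6616 characters left out ...]
at64(0.6)), (238, np.int64(107), np.float64(34.4), np.float64(0.1)), (240, np.int64(108), np.float64(32.4), np.float64(-0.4)), (242, np.int64(103), np.float64(31.2), np.float64(1.0)), (244, np.int64(105), np.float64(29.3), np.float64(1.1)), (246, np.int64(103), np.float64(26.1), np.float64(-1.9)), (248, np.int64(102), np.float64(25.4), np.float64(0.6)), (250, np.int64(101), np.float64(23.1), np.float64(-0.3)), (252, np.int64(103), np.float64(21.7), np.float64(0.7)), (254, np.int64(101), np.float64(19.3), np.float64(-0.1)), (256, np.int64(102), np.float64(17.8), np.float64(0.7)), (258, np.int64(103), np.float64(15.1), np.float64(-0.8)), (260, np.int64(100), np.float64(14.1), np.float64(1.2))]
```

The station 1 mark reads 46.3 mm where it should be 50, so the local bias is about -3.7 mm. The seated face should therefore read about 31.3; it reads 34.1, so the carrier is about 3 mm short. I'll keep going in small steps and watch the force.

Request:
{"method": "carry_out", "body": {
  "series": [
    [255, -0.006, 0, 0, 0],
    [255, -0.009, 0, 0, 0],
    [255, -0.01, 0, 0, 0],
    [255, -0.011, 0, 0, 0],
    [255, -0.0115, 0, 0, 0],
    [255, -0.0115, 0, 0, 0]
  ]
}}

```text
clock: 10.25
position: [0.5424, 0.1229, 0.2557]
tool_rot: [0.652, 0.758, -0.0, -0.0]
force: [0.1, -0.7, 0.2]
opening: 0.006
grasp_force: 0.0
```

```bash
python3 chk.py
```

```text
10.25 tcp rail [-0.001   0.0435  0.2557] F [ 0.09 -0.72  0.21]
face w 1155 [[-0.0324, 0.0319, 0.0559], [0.0218, 0.0327, 0.0726], [0.0344, 0.0334, 0.0873]]
deck t 377 [[-0.0407, -0.0989, 0.0403], [-0.0012, -0.0372, 0.0481], [0.0412, 0.1781, 0.0552]]
```

Request:
{"method": "carry_out", "body": {
  "series": [
    [255, -0.001, 0, 0, 0],
    [255, -0.001, 0, 0, 0]
  ]
}}

```text
clock: 10.55
position: [0.5425, 0.122, 0.2557]
tool_rot: [0.652, 0.758, 0.0, -0.0]
force: [-0.3, 0.5, 0.4]
opening: 0.006
grasp_force: 0.5
```

```bash
python3 chk.py
```

```text
10.55 tcp rail [-0.001   0.0426  0.2557] F [-0.31  0.52  0.41]
face w 1146 [[-0.0324, 0.0312, 0.0558], [0.022, 0.0318, 0.0728], [0.0344, 0.0326, 0.087]]
deck t 379 [[-0.041, -0.0835, 0.0404], [0.0006, -0.0379, 0.0486], [0.0412, -0.0026, 0.0554]]
```

Request:
{"method": "carry_out", "body": {
  "series": [
    [255, -0.001, 0, 0, 0],
    [255, -0.001, 0, 0, 0]
  ]
}}

```text
clock: 10.85
position: [0.5427, 0.1209, 0.2557]
tool_rot: [0.652, 0.758, 0.0, 0.0]
force: [-0.8, 1.4, -0.6]
opening: 0.003
grasp_force: 0.6
```

```bash
python3 chk.py
```

```text
10.85 tcp rail [-0.0009  0.0415  0.2557] F [-0.76  1.42 -0.55]
face w 1150 [[-0.0323, 0.03, 0.0559], [0.022, 0.0307, 0.0728], [0.0345, 0.0315, 0.0872]]
deck t 373 [[-0.0409, -0.1384, 0.0403], [-0.0009, -0.0394, 0.048], [0.0413, -0.003, 0.0553]]
```

Request:
{"method": "carry_out", "body": {
  "series": [
    [255, 0.006, 0, 0, 0],
    [255, 0.015, 0, 0, 0],
    [255, 0.02, 0, -0.02, 0],
    [255, 0.02, 0, -0.06, 0],
    [255, 0.02, 0, -0.1, 0],
    [255, 0.01, 0, -0.13, 0],
    [255, 0, 0, -0.15, 0],
    [255, 0, 0, -0.15, 0]
  ]
}}

```text
clock: 11.75
position: [0.5434, 0.1211, 0.4087]
tool_rot: [0.652, 0.758, 0.002, 0.002]
force: [-0.7, -0.3, 0.4]
opening: 0.007
grasp_force: 0.0
```

```bash
python3 chk.py
python3 - <<'E'
from h import *
p=np.load('wrist.npz')['p'];cv2.imwrite('pics/w3.png',cv2.resize(p[130:290,220:420,::-1],None,fx=3.7,fy=3.7,interpolation=cv2.INTER_CUBIC))
E
```

```text
11.75 tcp rail [-2.000e-04  4.160e-02  4.087e-01] F [-0.69 -0.31  0.44]
face w 568 [[-0.0306, 0.03, 0.0563], [0.0009, 0.0308, 0.0719], [0.0329, 0.0315, 0.0863]]
deck t 400 [[-0.0411, -0.1125, 0.0406], [-0.0013, -0.0344, 0.0483], [0.041, 0.0051, 0.0554]]
```

View pics/w3.png

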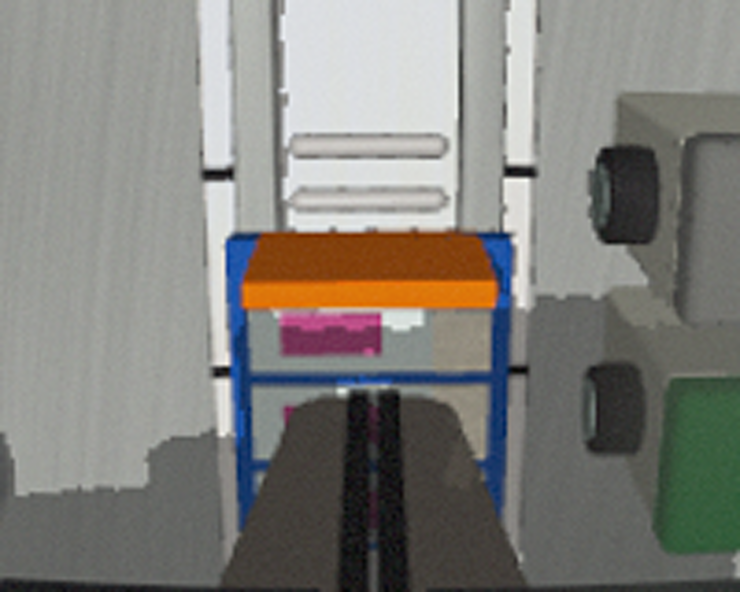

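Crop view: station 1 marks at crop row ≈173, station 2 marks at ≈371, cross bars at 146 and 199 (±9 mm about the station), and the carrier's rear edge at ≈234. I'll intersect these rays with their known heights.

```bash
cat > ray.py <<'E'
from h import *
def hit(u,v,z,s):
    m=ctrl.camera_model('wrist');a,b=u-m['cx'],v-m['cy'];r=np.hypot(a,b);t=r/m['fx']
    R=Ro.from_quat(s['tool_rot']).as_matrix();E=m['hand_eye']
    c=R@E[:3,3]+s['position'];w=R@E[:3,:3]@np.array([a/r*np.sin(t),b/r*np.sin(t),np.cos(t)])
    return rail(c+w*(z-c[2])/w[2])
E
python3 - <<'E'
from ray import *
s=ctrl.sense();p=np.load('wrist.npz')['p'].astype(float);g=p.mean(2)
def sub(u,lo,hi):
    c=255-g[lo:hi,u-2:u+3].mean(1);c-=np.median(c);c=np.clip(c,0,None);c[c<c.max()*.3]=0;return (c*np.arange(lo,hi)).sum()/c.sum()
for n,u,lo,hi in (('s1L',279,170,184),('s1R',360,170,184),('s2L',280,222,238),('s2R',360,222,238)):
    v=sub(u,lo,hi);print(n,round(v,2),(hit(u,v,.02,s)*1000).round(1))
q=p.astype(int)
for u in (284,357):
    print(u,[(v,*q[v,u]) for v in range(189,199)])
    for v in (193,194): print(v,(hit(u,v,.048,s)*1000).round(1))
print([(v,*q[v,320]) for v in range(189,199)])
E
```

```text
s1L 176.64 [-50.3  46.9  20. ]
s1R 175.99 [47.6 47.5 20. ]
s2L 230.0 [-51.8 -22.2  20. ]
s2R 229.75 [ 50.  -22.1  20. ]
284 [(189, np.int64(157), np.int64(162), np.int64(157)), (190, np.int64(161), np.int64(163), np.int64(157)), (191, np.int64(163), np.int64(164), np.int64(159)), (192, np.int64(130), np.int64(133), np.int64(136)), (193, np.int64(37), np.int64(58), np.int64(90)), (194, np.int64(22), np.int64(49), np.int64(96)), (195, np.int64(24), np.int64(81), np.int64(160)), (196, np.int64(40), np.int64(92), np.int64(171)), (197, np.int64(37), np.int64(87), np.int64(169)), (198, np.int64(30), np.int64(86), np.int64(168))]
193 [-41.4  33.7  48. ]
194 [-41.4  32.5  48. ]
357 [(189, np.int64(221), np.int64(221), np.int64(218)), (190, np.int64(225), np.int64(223), np.int64(220)), (191, np.int64(229), np.int64(227), np.int64(222)), (192, np.int64(183), np.int64(180), np.int64(179)), (193, np.int64(52), np.int64(66), np.int64(91)), (194, np.int64(58), np.int64(76), np.int64(114)), (195, np.int64(29), np.int64(80), np.int64(158)), (196, np.int64(16), np.int64(71), np.int64(151)), (197, np.int64(16), np.int64(75), np.int64(157)), (198, np.int64(23), np.int64(80), np.int64(163))]
193 [41.1 33.5 48. ]
194 [41.2 32.3 48. ]
[(189, np.int64(221), np.int64(223), np.int64(224)), (190, np.int64(224), np.int64(228), np.int64(228)), (191, np.int64(169), np.int64(171), np.int64(171)), (192, np.int64(131), np.int64(101), np.int64(97)), (193, np.int64(127), np.int64(55), np.int64(1)), (194, np.int64(131), np.int64(65), np.int64(13)), (195, np.int64(132), np.int64(66), np.int64(10)), (196, np.int64(128), np.int64(63), np.int64(10)), (197, np.int64(129), np.int64(62), np.int64(10)), (198, np.int64(132), np.int64(66), np.int64(11))]
```

Bias-corrected from the marks, the carrier's rear edge is at about y=34.2–34.5, where the seated value is 35. That is within the 1.5 mm play, so it sits in station 2. Next is the key.

Request:
{"method": "carry_out", "body": {
  "series": [
    [255, -0.035, -0.014, 0, 0],
    [255, -0.07, -0.028, 0, 0],
    [255, -0.105, -0.042, 0, 0],
    [255, -0.14, -0.056, 0, 0],
    [255, -0.175, -0.07, 0, 0],
    [255, -0.21, -0.086, 0, 0],
    [255, -0.245, -0.1, 0, 0],
    [255, -0.28, -0.115, 0, 0],
    [255, -0.315, -0.13, 0, 0],
    [255, -0.35, -0.145, 0, 0],
    [255, -0.385, -0.16, 0.01, 0],
    [255, -0.42, -0.175, 0.02, 0],
    [255, -0.455, -0.19, 0.04, 0],
    [255, -0.49, -0.2, 0.06, 0],
    [255, -0.49, -0.2, 0.06, 0],
    [255, -0.49, -0.2, 0.06, 0]
  ]
}}

```text
clock: 13.45
position: [0.4182, -0.393, 0.3436]
tool_rot: [0.652, 0.758, 0.0, -0.002]
force: [0.4, 0.4, 0.4]
opening: 0.001
grasp_force: 0.0
```

Run:
```python
from h import *
s=ctrl.sense();pos=s['position'];R=Ro.from_quat(s['tool_rot']).as_matrix()
p,d=grab('wrist','w4.png');W=wworld(d,pos,s['tool_rot'])
hsv=cv2.cvtColor(p,cv2.COLOR_RGB2HSV);H,S,V=[hsv[...,i].astype(int) for i in range(3)]
k=((H<8)|(H>172))&(S>150)&(V>60)&(np.hypot(W[...,0]-.412,W[...,1]+.346)<.03)&(W[...,2]>.045)
q=W[k];print(k.sum(),np.percentile(q,[2,50,98],axis=0).round(4).tolist())
t=q[q[:,2]>np.percentile(q[:,2],60)-.002];c=(t.min(0)+t.max(0))/2;print('c',c)
b=W[(np.hypot(W[...,0]-.444,W[...,1]+.345)<.05)&(W[...,2]>.03)&(W[...,2]<.05)];print('box z',np.median(b[:,2]))
print(pos,R.round(3).tolist(),s['clock'],s['joint_positions'].round(2)); print('tool shift',R.T@(np.array([c[0],c[1],c[2]+.19])-pos))
```

```text
1102 [[0.3983, -0.3648, 0.0587], [0.4123, -0.3502, 0.0667], [0.4264, -0.3362, 0.0682]]
c [ 0.41246807 -0.35077715  0.06725541]
box z 0.045243754420381976
[ 0.41819531 -0.3930033   0.34355908] [[-0.149, 0.989, -0.003], [0.989, 0.149, 0.003], [0.003, -0.002, -1.0]] 13.45 [-0.76  0.34  1.8   0.    1.   -0.91]
tool shift [0.0423061  0.00081569 0.08645058]
```

View pics/w4.png

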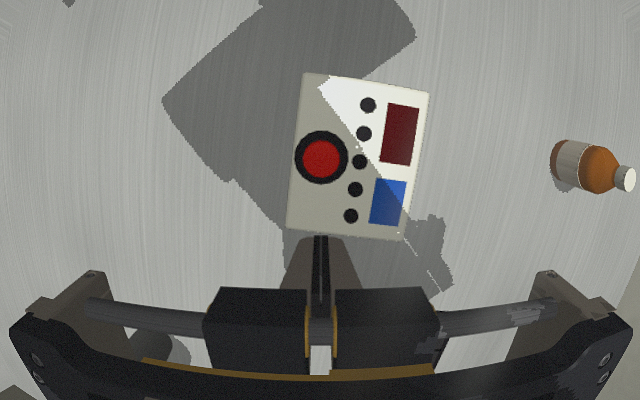

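The key is centred at (321,158), at about (0.413, -0.348), top z≈0.066. That agrees with the top camera and the stated 33 mm offset. Moving over it, then pressing in steps.

Request:
{"method": "carry_out", "body": {
  "series": [
    [255, 0.02, 0.001, 0, 0],
    [255, 0.044, 0.001, 0, 0],
    [255, 0.044, 0.001, 0.03, 0],
    [255, 0.044, 0.001, 0.06, 0],
    [255, 0.044, 0.001, 0.078, 0],
    [255, 0.044, 0.001, 0.082, 0],
    [255, 0.044, 0.001, 0.085, 0],
    [255, 0.044, 0.001, 0.087, 0],
    [255, 0.044, 0.001, 0.089, 0],
    [255, 0.044, 0.001, 0.089, 0]
  ]
}}

```text
clock: 14.5
position: [0.4132, -0.35, 0.2573]
tool_rot: [0.652, 0.758, 0.0, 0.001]
force: [0.8, 0.6, 0.5]
opening: 0.006
grasp_force: 0.5
```

Request:
{"method": "carry_out", "body": {
  "series": [
    [255, 0, 0, 0.001, 0],
    [255, 0, 0, 0.002, 0],
    [255, 0, 0, 0.002, 0]
  ]
}}

```text
clock: 14.8
position: [0.4131, -0.3501, 0.2549]
tool_rot: [0.652, 0.758, 0.0, 0.001]
force: [0.7, -0.0, 2.6]
opening: 0.004
grasp_force: 1.1
```

Request:
{"method": "carry_out", "body": {
  "series": [
    [255, 0, 0, 0.001, 0],
    [255, 0, 0, 0.002, 0],
    [255, 0, 0, 0.003, 0],
    [255, 0, 0, 0.004, 0],
    [255, 0, 0, 0.004, 0]
  ]
}}

```text
clock: 15.3
position: [0.4132, -0.3501, 0.2514]
tool_rot: [0.652, 0.758, 0.0, 0.0]
force: [0.8, 1.4, 10.2]
opening: 0.004
grasp_force: 5.2
```

Request:
{"method": "carry_out", "body": {
  "series": [
    [255, 0, 0, 0.001, 0],
    [255, 0, 0, 0.002, 0],
    [255, 0, 0, 0.002, 0]
  ]
}}

```text
clock: 15.6
position: [0.4132, -0.3501, 0.251]
tool_rot: [0.652, 0.758, 0.0, 0.001]
force: [-4.0, 5.1, 30.9]
opening: 0.006
grasp_force: 15.4
```

The key is bottomed: it stopped at 0.251 with the force climbing past 4 N. Releasing, lifting clear and moving back to check the scene.

Request:
{"method": "carry_out", "body": {
  "series": [
    [255, 0, 0, -0.005, 0],
    [255, 0, 0, -0.015, 0],
    [255, 0, 0, -0.05, 0],
    [255, 0, 0, -0.09, 0],
    [255, -0.04, 0, -0.13, 0],
    [255, -0.08, 0, -0.15, 0],
    [255, -0.08, 0, -0.15, 0]
  ]
}}

```text
clock: 16.3
position: [0.4257, -0.433, 0.4027]
tool_rot: [0.652, 0.758, -0.001, 0.004]
force: [0.8, -0.0, -0.1]
opening: 0.006
grasp_force: 0.0
```

Run:
```python
from h import *
grab('top')
p=np.load('top.npz')['p'];cv2.imwrite('pics/t2.png',cv2.resize(p[130:270,160:440,::-1],None,fx=2.85,fy=2.85,interpolation=cv2.INTER_CUBIC))
L=rail(world('top',np.load('top.npz')['d']))
hsv=cv2.cvtColor(p,cv2.COLOR_RGB2HSV);H,S=hsv[...,0].astype(int),hsv[...,1].astype(int)
k=(H>3)&(H<22)&(S>120)&(abs(L[...,0])<.045)&(abs(L[...,1])<.2)&(L[...,2]>.08)&(L[...,2]<.1)
print('plate',k.sum(),np.median(L[k],0));s=ctrl.sense();print(s['clock'],s['force'])
```

```text
plate 15 [0.00352357 0.02928393 0.08946681]
16.35 [-1.03767466  0.42723053  0.284703  ]
```

View pics/t2.png

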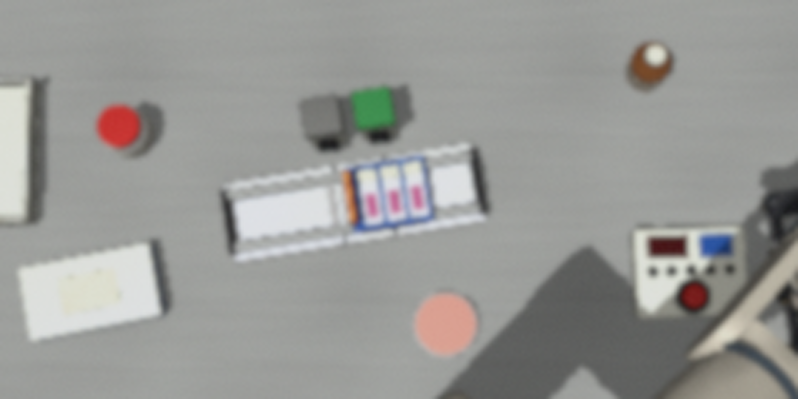

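The top view shows the carrier (plate at crop (350,197)) level with the green reader. The key is up and the other objects are where they were. Handing in.

```bash
python3 -c "
from workcell import ctrl
print(ctrl.hand_in())"
```

```text
the job is handed in; nothing more can be done
None
```

I handed the job in at about 16 s: the blue carrier is at station 2 by the green-capped reader, about 1–1.5 mm past centre. I judged that from the rail marks; I never felt a click or the bar after the station. The red key was then pressed until it bottomed (about 31 N) and released, and in the last top view the other things are where they were.

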